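Spin the forge blower's fan to check that it turns freely

TASK

The forge blower stands open on the bench with its cover off. Check that its four-bladed fan turns freely: with the gripper, push a blade round so that the fan spins anticlockwise (seen from above), runs on by itself with nothing touching it and goes round at least one full turn in all, then wait until it has stopped. Do not turn the belt pulley beside it, and leave the round steel blank where it stands.

Things in the scene. Friction and masses are not known exactly. Their poses are not given: they have to be found in the camera images.
- blower: Forge blower without its cover, fixed, left or right of the pulley: grey round motor under a flat dark steel back plate (diameter 230 mm, upper face 56 mm above the bench) with a flat air-outlet tongue reaching out to 190 mm from the axis at the plate's +x +y side. The fan on it is open from above and all sides. Origin: centre of the underside, at bench height, on the fan's vertical axis; z up.
- fan_hub (a point): Centre of the fan, on its vertical axis, 85 mm above the bench, half-way up its blades; turns with the fan. Plain steel: hub of 38 mm diameter (nut on top to 112 mm above the bench) and four flat upright radial blades along this point's +x, +y, -x and -y, each 4 mm thick, reaching out to 95 mm from the axis, from 64 to 106 mm above the bench.
- impeller (a joint): Turning angle of the blower's fan in rad: 0 at the start, growing anticlockwise seen from above, without stops, counted on over whole turns (one turn = 6.28). Its bearing is light (inertia about 0.0017 kg m2): pushed to 3 rad/s it runs on for about one turn, and it stops by itself in about 5 to 15 s.
- pulley_rim (a point): Point on the top face of the rim (92 mm above the bench) of the steel belt pulley: a grooved wheel of 136 mm diameter with three spokes, flat on a low fixed spindle bearing; not to be turned. The point lies at the end of one spoke, 62 mm from the pulley's vertical axis; its x axis points straight away from that axis.
- blank_center (a point): Centre (30 mm above the bench) of a loose upright round steel blank, diameter 50 mm, height 60 mm, standing between the blower and the pulley, nearer the robot. To be left alone.

How it is judged:
On the way:
1. the fan runs round anticlockwise by itself, faster than 0.6 rad/s, with nothing touching the blower, for half a second (velocity of joint impeller above 0.6 rad/s and contact force between anything else and blower below 0.1 N), for 0.5 s.
At the end, for the whole second after the job is handed in: the fan has gone round anticlockwise by one full turn or more (joint above 6.1 rad: 10 degrees allowed) and has stopped (below 0.1 rad/s); the pulley's rim is within 20 mm and the blank within 30 mm of where they were (value of joint impeller above 6.1 rad and velocity of joint impeller between -0.1 and 0.1 rad/s and distance of pulley_rim from where it was at the start of the episode below 0.02 m and distance of blank_center from where it was at the start of the episode below 0.03 m); the robot touches nothing.
It fails at once if the belt pulley is turned (its rim moves more than 20 mm) (distance of pulley_rim from where it was at the start of the episode above 0.02 m).
It fails at once if the steel blank is shifted or knocked over (its centre moves more than 30 mm) (distance of blank_center from where it was at the start of the episode above 0.03 m).
It also fails if it takes over 54 s, if anything falls off the work surface, if the arm or the gripper's body presses on something with over 40 N, if the wrist force passes 120 N, or if a joint passes its speed limit or range.

ROBOT

A 6-joint arm with a two-finger parallel gripper is mounted at the origin on the work surface. World frame = base frame: x ahead of the robot, y to its left, z up, the work surface at z = 0. Lengths are in m, angles in rad, forces in N, time in s.
With the tool pointing down it reaches from about 0.35 to 0.975 m from the base axis. Payload 17.4 kg.
Tool frame: the origin (TCP) lies between the finger pads; the fingertips stand 11 mm ahead of it and the grasp point (between the pads) lies 8 mm behind it (robot.tcp_to_tips is the distance from the TCP to the fingertips, in m); z points along the fingers, y is the direction in which the jaws open and shut (so a half turn about z gives the same grasp; the last joint's range is limited). The gripper opens to 85 mm and grips with 20 to 120 N. Pads are 22 mm wide; open, the fingers measure 114 mm over their backs; the gripper's body (76 mm by 85 mm) begins 54 mm behind the grasp point. The pads swing forward as they close: fully open they stand 13 mm farther back than shut.
Start: joints at [-1.388, 0.116, 1.442, -0, 1.584, -0.038], TCP at [0.148, -0.659, 0.219] pointing down, gripper open.
Joint ranges: [-2.83, 2.83], [-0.83, 2.19], [0.07, 2.5], [-1.14, 4.28], [0.01, 3], [-2.97, 2.97]. Speed limits (rad/s): [1.89, 1.89, 2.22, 3.14, 3.14, 3.14].

INTERFACE

Orientations are given as a rotation vector (axis times angle).
In Python, from workcell import robot gives the robot as it stands.
- The arm moves only by the shell command python3 -m creep 'ROWS' [FORCE]. ROWS is JSON, a list of rows, each a list of 7 numbers: the shift along the world's x, y, z in m, then the turn, a rotation vector about the world's x, y, z in degrees, then the finger opening in m, from 0 to 0.0854. A call has 1 to 8 rows; each row is the pose to reach, as a shift and turn from the pose measured when the call began; what a row does not reach only later rows make up. A row lasts 1/8 s, in which the tool goes at most 62.5 mm and 10.7 degrees, less where a joint would pass 70% of its speed; a pose out of reach is approached as far as the arm can. A call with a gripper value outside its range is refused whole. The fingers move at their own pace and stop on an object; FORCE is the grip in N (left out, the last holds). Time passes only in rows, so rows that repeat a pose let the fingers close. It gives the time, the measured TCP pose, the force and the opening at its end, in the units of the state.
- robot.get_state(): the state, without advancing time (a new reading comes with each control period).
- robot.capture(name): name is "scene" or "top"; returns a dict with "image" (420x560x3 uint8, blue, green, red), "vfov" (degrees; the focal length in pixels is half the picture's height over the tangent of half this angle, whatever the lens; pixels are square), "cx", "cy" (the principal point, pixels), "world_from_camera" (4x4, takes a point from camera to world coordinates). Camera axes: x right, y down, z forward; pixel columns grow to the right and rows downward; lengths in m; the calibration is good to about 2 mm. A picture is of the moment at which its call begins. There is no depth.
- robot.hand_in(): hands the job in, once; it reports no verdict.
The state is a dict: "time_s": time; "qpos": joint angles; "dq": joint speeds; "joint_torque": joint torques, N m; "tcp_pos": TCP position; "ee_rot": TCP orientation; "wrist_force": force on the tool from outside, world axes, zero at the start; "ft_torque": the same for the moment, N m; "width": opening from 0.0 (shut) to 1.0 (fully open).
Only numpy, scipy, OpenCV 4.12 (cv2) and the standard library are available. Lean on these libraries where they do the work, as an engineer would, in place of code of your own. Each camera call takes 0.05 s, during which the arm holds its last target. There are 200 camera calls.

## Working session

There is one attempt and no reset: what is moved stays moved. The work goes in short steps, Python scripts to look and compute and a shell command to move; the robot and the scene stay as the last step left them, time stands still between calls to the robot, and variables do not carry over. Pictures are saved under pics/ and viewed, about 8 in all and at most 12, crops included, and the job is handed in when it is done.

```bash
mkdir -p pics
cat > h.py <<'E'
import numpy as np,cv2
from workcell import robot
def snap(n,f):
    c=robot.capture(n); cv2.imwrite(f,c["image"]); return c
def K(c):
    f=c["image"].shape[0]/2/np.tan(np.radians(c["vfov"])/2); return f
def ray(c,u,v,z):
    f=K(c);T=np.array(c["world_from_camera"]);d=T[:3,:3]@[(u-c["cx"])/f,(v-c["cy"])/f,1];o=T[:3,3]
    return o+d*(z-o[2])/d[2]
def proj(c,p):
    f=K(c);T=np.array(c["world_from_camera"]);q=T[:3,:3].T@(np.array(p)-T[:3,3]);return c["cx"]+f*q[0]/q[2],c["cy"]+f*q[1]/q[2]
E
python3 - <<'E'
from h import *
import pickle
a=snap("top","pics/top0.png");b=snap("scene","pics/scene0.png");pickle.dump((a,b),open("c0.pkl","wb"))
for c in(a,b):print(c["vfov"],c["cx"],c["cy"],np.round(c["world_from_camera"],3).tolist())
s=robot.get_state();print(s["time_s"],s["tcp_pos"],s["ee_rot"],s["width"])
E
```

```text
46.49360577411161 279.4838643921705 212.49397419590042 [[0.016, -0.992, 0.125, 0.428], [-1.0, -0.017, -0.011, 0.012], [0.013, -0.124, -0.992, 1.181], [0.0, 0.0, 0.0, 1.0]]
52.69556794322311 290.1933284883477 207.86712513935393 [[0.197, 0.792, -0.578, 1.016], [0.98, -0.157, 0.118, -0.116], [0.003, -0.59, -0.807, 0.692], [0.0, 0.0, 0.0, 1.0]]
0.1 [ 0.14778551 -0.65843982  0.21819448] [-3.12149369e+00 -3.46076610e-01  8.97010910e-05] 1.0010939540020698
```

View pics/top0.png

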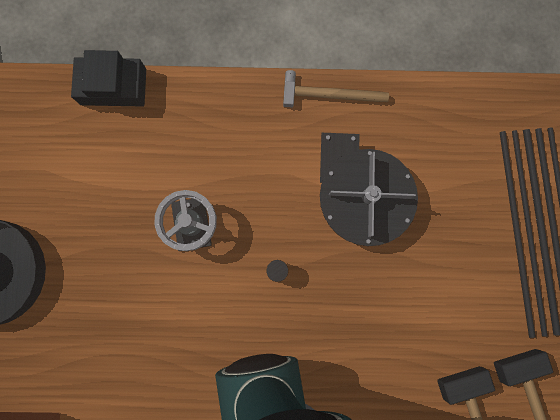

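View pics/scene0.png

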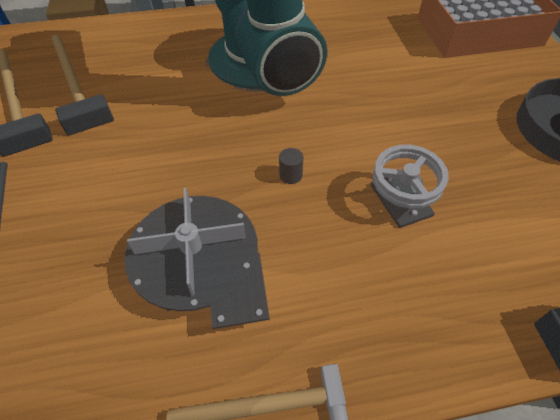

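The top picture shows the fan hub at about (373,194), with blade tips at (331,194), (374,152), (416,197) and (371,240). The pulley is at (185,220) and the blank at (277,270). The scene picture shows the hub nut at (187,230).

Run:
```python
from h import *
import pickle
a,b=pickle.load(open("c0.pkl","rb"))
print("hub",ray(a,373,193,.112),ray(b,187,229,.112))
for p in[(331,194),(374,152),(416,197),(371,240)]:print("tip",ray(a,*p,.106))
for p in[(129,241),(187,191),(244,227),(191,280)]:print("tipS",ray(b,*p,.106))
print("pul",ray(a,185,220,.092),"blank",ray(a,277,270,.06))
s=robot.get_state()
from scipy.spatial.transform import Rotation as R
print(R.from_rotvec(s["ee_rot"]).as_matrix().round(3))
```

```text
hub [ 0.60967529 -0.2071725   0.112     ] [ 0.60913361 -0.20442962  0.112     ]
tip [ 0.60676812 -0.1145145   0.106     ]
tip [ 0.70447466 -0.21144178  0.106     ]
tip [ 0.60335426 -0.3045788   0.106     ]
tip [ 0.50558175 -0.20310757  0.106     ]
tipS [ 0.61006183 -0.29863304  0.106     ]
tipS [ 0.52419146 -0.20087132  0.106     ]
tipS [ 0.61933009 -0.11252879  0.106     ]
tipS [ 0.69969685 -0.20456823  0.106     ]
pul [0.54446215 0.21037644 0.092     ] blank [0.43698436 0.0027664  0.06      ]
[[ 0.976  0.219 -0.   ]
 [ 0.219 -0.976  0.001]
 [ 0.    -0.001 -1.   ]]
```

```bash
python3 -m creep '[[0.05,0.047,0,0,0,0,0],[0.1,0.094,0,0,0,0,0],[0.15,0.14,0,0,0,0,0],[0.2,0.188,0,0,0,0,0],[0.25,0.235,0,0,0,0,0],[0.3,0.282,0,0,0,0,0],[0.35,0.33,0,0,0,0,0],[0.4,0.377,0,0,0,0,0]]' 40; python3 -m creep '[[0,0,0,0,0,0,0],[0,0,0,0,0,0,0]]'
python3 - <<'E'
from h import *
c=snap("scene","pics/s1.png")
s=robot.get_state();print(s["time_s"],s["tcp_pos"],s["width"])
E
```

```text
time_s: 1.1
tcp_pos: [0.5127, -0.3139, 0.218]
ee_rot: [-3.121, -0.346, 0.0]
wrist_force: [-0.1, -1.1, -0.4]
width: 0.0
time_s: 1.35
tcp_pos: [0.5126, -0.3138, 0.2176]
ee_rot: [-3.121, -0.347, 0.001]
wrist_force: [-0.8, -0.1, 0.5]
width: 0.0
1.4 [ 0.51225204 -0.31433902  0.21773822] 0.003104418395338172
```

View pics/s1.png

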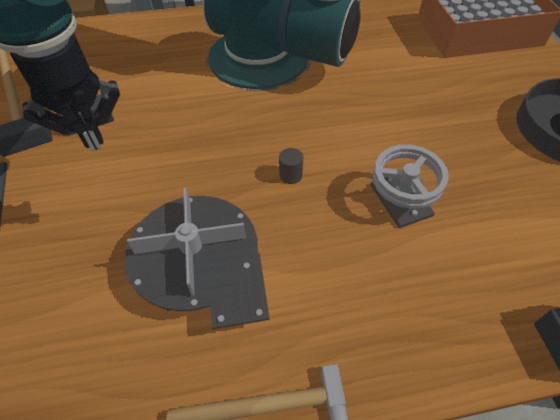

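The gripper is shut and hangs just outside the blower, with its tips at about (95,142). The fan has not moved. Next I go in beside the -y blade.

```bash
python3 -m creep '[[0.045,0.032,0,0,0,0,0],[0.045,0.032,-0.04,0,0,0,0],[0.045,0.032,-0.08,0,0,0,0],[0.045,0.032,-0.11,0,0,0,0],[0.045,0.032,-0.13,0,0,0,0],[0.045,0.032,-0.13,0,0,0,0],[0.045,0.032,-0.13,0,0,0,0]]'
python3 - <<'E'
from h import *
c=snap("scene","pics/s2.png");d=snap("top","pics/t2.png")
cv2.imwrite("pics/j2.png",np.hstack([cv2.resize(c["image"][80:350,:360],(440,330)),cv2.resize(d["image"][90:360,240:530],(354,330))]))
s=robot.get_state();print(s["time_s"],s["tcp_pos"],s["width"],robot.tcp_to_tips)
E
```

```text
time_s: 2.28
tcp_pos: [0.5576, -0.283, 0.0892]
ee_rot: [-3.122, -0.345, -0.001]
wrist_force: [-0.4, 0.8, 0.4]
width: -0.0
2.375 [ 0.55772779 -0.28279997  0.08928966] 0.002524364026886031 0.011
```

View pics/j2.png

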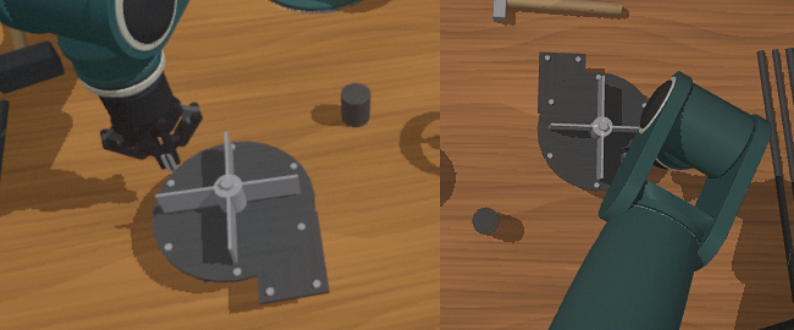

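```bash
python3 -m creep '[[0.025,0,0,0,0,0,0],[0.075,0,0,0,0,0,0],[0.13,0,0,0,0,0,0],[0.18,-0.01,0,0,0,0,0],[0.2,-0.03,0.01,0,0,0,0],[0.2,-0.05,0.04,0,0,0,0],[0.2,-0.08,0.08,0,0,0,0]]'
python3 - <<'E'
from h import *
c=snap("scene","pics/s3.png");d=snap("scene","pics/s3b.png")
cv2.imwrite("pics/j3.png",np.hstack([cv2.resize(x["image"][80:350,:320],(380,320)) for x in (c,d)]))
s=robot.get_state();print(s["time_s"],s["tcp_pos"])
E
```

```text
time_s: 3.25
tcp_pos: [0.758, -0.3627, 0.1699]
ee_rot: [-3.122, -0.347, -0.0]
wrist_force: [-0.5, -0.8, 0.9]
width: 0.0
3.35 [ 0.7586521  -0.36612219  0.17596151]
```

View pics/j3.png

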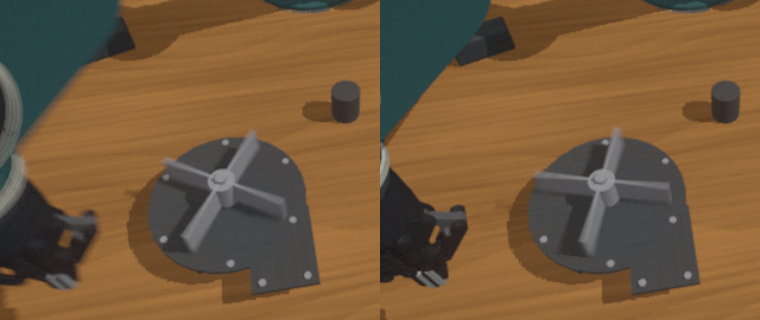

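The two frames are 0.05 s apart and show the fan turning freely by about 15° (about 5 rad/s). The gripper is well clear at the lower left. Now I track the fan angle while it runs down.

```bash
cat > track.py <<'E'
from h import *
import sys,pickle
th=np.radians(np.arange(0,360,1))
def phase(c):
    s=0
    g=cv2.cvtColor(c["image"],cv2.COLOR_BGR2GRAY).astype(np.float32)
    for r in np.arange(.035,.092,.004):
        p=np.array([proj(c,[.609+r*np.cos(t),-.2055+r*np.sin(t),.106]) for t in th],np.float32)
        v=cv2.remap(g,p[:,:1],p[:,1:],cv2.INTER_LINEAR)[:,0]; s=s+np.clip(v,0,150)
    return np.angle(np.sum(s*np.exp(4j*th)))
ph=[];t=[]
for i in range(int(sys.argv[1])):
    t.append(robot.get_state()["time_s"]);ph.append(phase(robot.capture("scene")))
a=np.unwrap(ph)/4
print("t",t[0],t[-1],"turned",round(a[-1]-a[0],2),"a0",round(a[0],3),"a1",round(a[-1],3));print(np.round(np.diff(a)/np.diff(t),2).tolist())
E
python3 track.py 60
```

```text
t 3.35 6.3 turned 11.41 a0 -0.008 a1 11.401
[5.12, 5.28, 5.49, 5.19, 5.14, 4.93, 4.83, 4.9, 5.1, 4.93, 4.77, 4.68, 4.52, 4.5, 4.61, 4.73, 4.5, 4.36, 4.36, 4.12, 4.18, 4.17, 4.42, 4.18, 4.01, 4.1, 3.87, 3.72, 3.8, 3.85, 3.98, 3.83, 3.7, 3.67, 3.55, 3.38, 3.42, 3.41, 3.51, 3.56, 3.41, 3.27, 3.26, 3.17, 3.08, 2.92, 3.05, 3.0, 3.12, 3.09, 2.95, 2.91, 2.77, 2.84, 2.68, 2.57, 2.58, 2.57, 2.57]
```

It has already turned 11.4 rad on its own. I now wait for it to stop.

```bash
H='[[0,0,0,0,0,0,0],[0,0,0,0,0,0,0],[0,0,0,0,0,0,0],[0,0,0,0,0,0,0],[0,0,0,0,0,0,0],[0,0,0,0,0,0,0],[0,0,0,0,0,0,0],[0,0,0,0,0,0,0]]'
for i in 1 2 3 4 5 6 7 8 9 10; do python3 -m creep '[[0,0,0,0,0,0,0],[0,0,0,0,0,0,0],[0,0,0,0,0,0,0],[0,0,0,0,0,0,0],[0,0,0,0,0,0,0],[0,0,0,0,0,0,0],[0,0,0,0,0,0,0],[0,0,0,0,0,0,0]]' >/dev/null; done; python3 track.py 5
for i in 1 2 3 4 5; do python3 -m creep '[[0,0,0,0,0,0,0],[0,0,0,0,0,0,0],[0,0,0,0,0,0,0],[0,0,0,0,0,0,0],[0,0,0,0,0,0,0],[0,0,0,0,0,0,0],[0,0,0,0,0,0,0],[0,0,0,0,0,0,0]]' >/dev/null; done; python3 track.py 5
python3 - <<'E'
from h import *
import pickle
c=snap("scene","pics/s4.png")["image"];o=pickle.load(open("c0.pkl","rb"))[1]["image"]
print("diff blank/pulley",cv2.absdiff(c,o)[140:230,270:455].max())
s=robot.get_state();print(s["time_s"],s["tcp_pos"],s["wrist_force"])
E
```

```text
t 16.35 16.55 turned 0.0 a0 -0.522 a1 -0.521
[0.06, -0.04, 0.0, 0.0]
t 21.6 21.8 turned 0.0 a0 -0.522 a1 -0.52
[0.04, 0.02, -0.01, 0.01]
diff blank/pulley 12
21.9 [ 0.757718   -0.36279889  0.16928352] [-0.54860753  0.39413729  0.11132502]
```

View pics/s4.png

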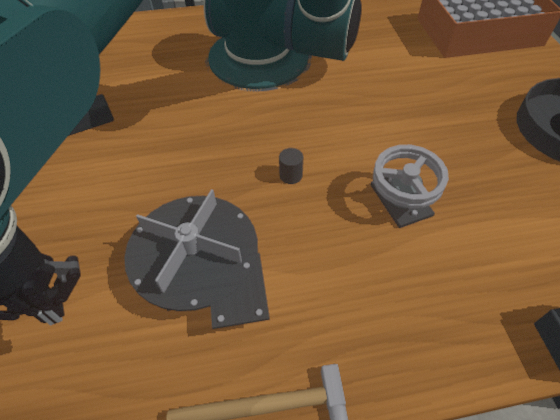

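The fan is at rest. The blank at (291,166) and the pulley at (410,175) have not moved, and the gripper hangs free at the left.

```bash
python3 -c "from workcell import robot;print(robot.hand_in())"
```

```text
the job is handed in; nothing more can be done
None
```

I shut the gripper, pushed the fan's -y blade in one straight pass, then lifted the gripper clear, and the fan spun anticlockwise by itself. It ran free at about 5 rad/s. I tracked it for 11.4 rad, almost two full turns, while it was still going at 2.6 rad/s.

Last checks before handing in:
- **Fan:** its angle was the same at 16.4 s and at 21.8 s, so it has stopped. The total turned after 6.3 s was not tracked.
- **Pulley and blank:** image differences against the start picture were at noise level, so neither moved.
- **Robot:** it touched nothing, with wrist force below 1 N.

No check failed or disagreed. The job was handed in at about 22 s, and `hand_in()` gave no verdict.

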